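# Close the spice chest: slide its lid onto the locking pin

### The job

The lid of the wooden spice chest has been left shoved too far along, propped up on the chest's brass locking pin. Slide the lid back along the chest, keeping it resting on the chest rather than lifting it off, until the hole in the lid sits over the pin and the lid drops down flat, closing the chest squarely; then let go. Leave the jars and the pepper mill around it standing where they are.

Things in the scene. Friction and masses are not known exactly. Their poses are not given: they have to be found in the camera images.
- chest: The wooden spice chest, fixed to the worktop: an open box 210 mm long (x), 120 mm wide (y), 80 mm high, walls 15 mm thick, with a solid 36 mm head at its +x end that carries the pin. Origin at the centre of its underside; x runs along it towards the pin, z up. Jars stand inside, below the rim.
- chest_pin (a point): Foot of the chest's upright brass locking pin, on its axis, level with the chest's rim (80 mm above the worktop), 80 mm along +x from the chest's middle; axes as the chest's. The pin rises 16 mm above the rim: 14 mm in diameter for 9 mm, then a cone to a blunt 6 mm tip.
- lid_handle (a point): Middle of the dark steel grip bar over the middle of the loose lid: 90 mm long (along the lid, x), 14 mm wide (y), 14 mm high, on two posts, 23 mm clear above the lid's top face; its middle is 40 mm above the lid's underside. x points to the lid's holed end, z out of its top. Seated, it is 120 mm above the worktop, 80 mm from the pin along the chest's -x, lid x along chest x.
- lid_hole (a point): Centre of the 24 mm round hole through the lid (pale wooden plate 210 x 140 x 10 mm, 0.25 kg), at its underside, 80 mm along lid +x from the bar; axes as the lid's. At the start it is 25 to 60 mm past the pin along chest +x and somewhat aside; the lid slopes 5 to 8 degrees, propped on the pin's tip. Seated, it is at the pin's foot, 5 mm play all round. Let go over the pin, the lid falls by itself.
- wood_mill: A bystander to leave alone: turned wooden pepper mill, 58 mm across, 150 mm tall; origin at the centre of its foot.
- red_jar: A bystander to leave alone: small glass spice jar with a red cap, 44 mm across, 98 mm tall; origin at the centre of its foot.
- yellow_jar: A bystander to leave alone: small glass spice jar with a yellow cap, 46 mm across, 106 mm tall; origin at the centre of its foot.
- grey_jar: A bystander to leave alone: wide glass jar with a grey lid, 73 mm across, 90 mm tall; origin at the centre of its foot.
- tall_jar: A bystander to leave alone: tall glass jar with a black lid, 74 mm across, 165 mm tall; origin at the centre of its foot.

How it is judged:
At the end, for the whole second after the job is handed in: The lid lies flat on the chest's rim (within 4 mm and 0.03 rad), with the pin through its hole (hole centre within 8 mm of the pin's axis), square with the chest to 0.12 rad, and released (horizontal distance between lid_hole and chest_pin below 0.008 m and z of lid_hole in the frame of chest_pin below 0.004 m and x of lid_handle in the frame of chest_pin below -0.06 m and angle between lid_handle's own z axis and vertical below 0.03 rad and angle between the x axis of lid_handle and the x axis of chest_pin, either way round below 0.12 rad); the robot touches nothing.
It fails at once if the lid is lifted off the chest (its bar rises above 165 mm; it starts at about 133 mm) (height (world z) of lid_handle above 0.165 m).
It fails at once if a bystander is pushed more than 40 mm or knocked over (distance of any of wood_mill, red_jar, yellow_jar, grey_jar, tall_jar from where it was at the start of the episode above 0.04 m or angle between any of wood_mill, red_jar, yellow_jar, grey_jar, tall_jar's own z axis and vertical above 0.5 rad).
It also fails if it takes over 32 s, if anything falls off the work surface, if the arm or the gripper's body presses on something with over 40 N, if the wrist force passes 120 N, or if a joint passes its speed limit or range.

### The arm

A 6-joint arm with a two-finger parallel gripper is mounted at the origin on a cart in front of the work surface, level with it; the furniture and walls round the work are solid. World frame = base frame: x ahead of the robot, y to its left, z up, the work surface at z = 0. Lengths are in m, angles in rad, forces in N, time in s.
With the tool pointing down it reaches from about 0.375 to 0.9 m from the base axis. Payload 3.1 kg.
Tool frame: the origin (TCP) lies at the very end of the fingers, on their centre line; the grasp point (between the pads) lies 19 mm behind it (manip.tcp_to_grasp is the distance from the TCP to the grasp point, in m); z points along the fingers, y is the line along which they close (so a half turn about z gives the same grasp; the last joint's range is limited). The gripper opens to 85 mm and grips with 20 to 120 N. Pads are 22 mm wide; open, the fingers measure 114 mm over their backs; the gripper's body (76 mm by 85 mm) begins 54 mm behind the grasp point. The pads swing forward as they close: fully open they stand 13 mm farther back than shut.
Start: joints at [1.012, 0.527, 1.433, -0, 1.181, -0.178], TCP at [0.232, 0.58, 0.231] pointing down, gripper open.
Joint ranges: [-3.08, 3.08], [-0.75, 2.2], [0.22, 2.44], [-1.43, 4.57], [0, 2.65], [-2.85, 2.85]. Speed limits (rad/s): [2.79, 2.79, 3.14, 3.14, 3.14, 3.14].

### API

Orientations are given as a unit quaternion [x, y, z, w].
In Python, from station import manip gives the robot as it stands. The module is installed in compiled form; this text tells all that it offers.
- The arm moves only by the tool step_arm, never from a script. Its argument "commands" is one flat list of numbers, 6 for each row, row after row: the shift along the tool's x, y, z in m, then the turn, a rotation vector about the tool's x, y, z in degrees. A call has exactly 10 rows; each row is the pose to reach, as a shift and turn from the pose commanded when the call began, along the tool's axes at that moment; what a row does not reach only later rows make up. A row lasts 1/10 s, in which the tool goes at most 50 mm and 8.59 degrees, less where a joint would pass 70% of its speed; a pose out of reach is approached as far as the arm can. A call with a gripper value outside its range is refused whole. "jaw" is the opening in per cent of the stroke, from 0 (shut) to 100 (fully open), set as the call begins (left out, the last holds). The fingers move at their own pace and stop on an object; "grip_force" is the grip in N (left out, the last holds). Time passes only in rows, so rows that repeat a pose let the fingers close, or fill a call up. It gives the time, the measured TCP pose, the force, the opening and the grip force at its end, in the units of the state.
- manip.sense(): the state, without advancing time (a new reading comes with each control period).
- manip.snapshot(name): name is "scene" or "top"; returns a dict with "pixels" (480x640x3 uint8, blue, green, red), "fx", "fy", "cx", "cy" (pixels), "R" (3x3) and "t" (3): a world point X has camera coordinates R X + t. Camera axes: x right, y down, z forward; pixel columns grow to the right and rows downward; lengths in m; the calibration is good to about 2 mm. A picture is of the moment at which its call begins. There is no depth.
- manip.sign_off(): hands the job in; it is judged then, once.
The state is a dict: "t": time; "q": joint angles; "qd": joint speeds; "tau": joint torques, N m; "tcp_pos": TCP position; "tool_rot": TCP orientation; "force": force on the tool from outside, world axes, zero at the start; "ft_torque": the same for the moment, N m; "finger_gap": opening from 0.0 (shut) to 1.0 (fully open); "gripper_force": force on a finger pad.
Only numpy, scipy, OpenCV 4.12 (cv2) and the standard library are available. Lean on these libraries where they do the work, as an engineer would, in place of code of your own. Each camera call takes 0.05 s, during which the arm holds its last target. There are 200 camera calls.

## Working session

There is one attempt and no reset: what is moved stays moved. The work goes in short steps, Python scripts to look and compute and a tool call to move; the robot and the scene stay as the last step left them, time stands still between calls to the robot, and variables do not carry over. Pictures are saved under pics/ and viewed, at most 10 in all, crops included, and the job is handed in when it is done.

Besides the shell and the picture viewer there is one more tool, called after ">>>" as name(argument=value, ...) on one line, values as JSON. step_arm: Moves the arm, as the interface text tells. Its arguments: {"type":"object","properties":{"commands":{"type":"array","items":{"type":"number"}},"jaw":{"type":"number"},"grip_force":{"type":"number"}},"required":["commands"]}

```bash
mkdir -p pics && cat > h.py <<'E'
import numpy as np, cv2, pickle
from station import manip
def snap(n,f):
    s=manip.snapshot(n); cv2.imwrite('pics/'+f+'.png',s['pixels']); pickle.dump(s,open('pics/'+f+'.pkl','wb')); return s
def ray(s,u,v,z):
    R=np.array(s['R']);t=np.array(s['t']);c=-R.T@t
    d=R.T@np.array([(u-s['cx'])/s['fx'],(v-s['cy'])/s['fy'],1]); return c+d*(z-c[2])/d[2]
def proj(s,X):
    p=np.array(s['R'])@np.array(X)+np.array(s['t']); return np.array([s['fx']*p[0]/p[2]+s['cx'],s['fy']*p[1]/p[2]+s['cy']])
E
python3 - <<'E'
from h import *
for n in('scene','top'):
    s=snap(n,n+'0'); print(n,s['fx'],s['cx'],s['cy'],-np.array(s['R']).T@np.array(s['t']),np.round(s['R'],3).tolist())
print(manip.sense())
E
```

```text
scene 602.2205700293645 324.926768363962 231.7607976470515 [-0.44614226 -0.10078844  1.19497287] [[0.311, -0.951, -0.001], [-0.706, -0.23, -0.669], [0.636, 0.208, -0.743]]
top 590.3083474400978 324.0020218137867 233.39809438756146 [0.18530457 0.22424784 1.52378859] [[-0.009, -1.0, 0.003], [-0.981, 0.009, -0.196], [0.196, -0.005, -0.981]]
{'t': 0.1, 'q': array([ 1.01152114e+00,  5.28369362e-01,  1.43375000e+00,  4.50239777e-06,
        1.18143972e+00, -1.78489904e-01]), 'qd': array([-0.001856  , -0.00083635, -0.00221692, -0.00023194,  0.00098268,
       -0.00032953]), 'tau': array([-9.76982956e-04, -4.43305349e+01, -1.78586215e+01, -3.46658708e-04,
        3.87853797e-03,  1.71883278e-05]), 'tcp_pos': array([0.2319012 , 0.57969507, 0.23044154]), 'tool_rot': array([ 1.89245204e-01,  9.81929369e-01, -9.16323396e-04, -3.56462616e-04]), 'force': array([-0.48927953,  0.78509761,  0.87324906]), 'ft_torque': array([0.0081798 , 0.00679129, 0.01169024]), 'gripper_force': 0.0, 'finger_gap': 1.001998995295918}
```

View pics/top0.png

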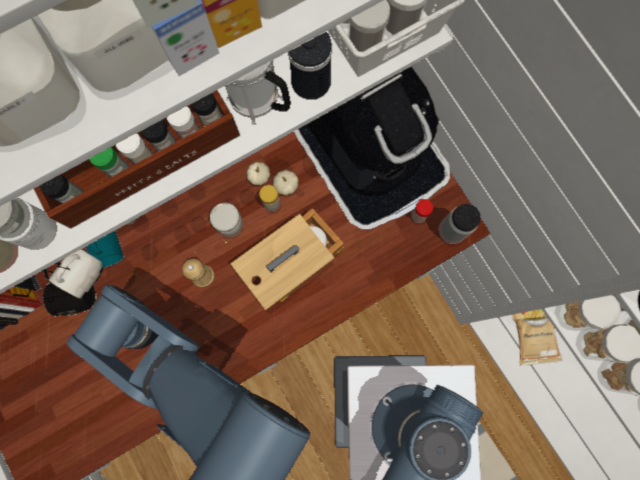

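View pics/scene0.png

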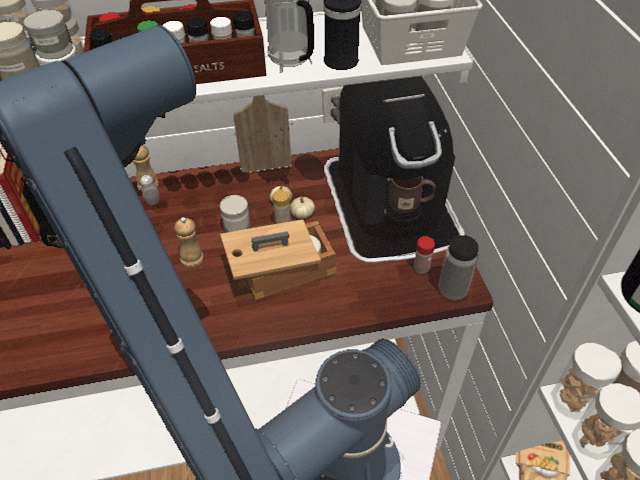

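The top view shows the lid hole at about (256,281), the bar at about (283,258) and the chest's open end at about (322,233). The mill is at (200,270), the grey jar at (226,220) and the yellow jar at (269,197). I'll zoom in for accurate corners.

```bash
python3 - <<'E'
import cv2,numpy as np
a=cv2.imread('pics/top0.png')[195:315,220:360]; b=cv2.imread('pics/scene0.png')[210:310,205:350]
cv2.imwrite('pics/c1.png',cv2.resize(a,None,fx=5,fy=5,interpolation=cv2.INTER_CUBIC))
cv2.imwrite('pics/c2.png',cv2.resize(b,None,fx=5,fy=5,interpolation=cv2.INTER_CUBIC))
E
```

```text
(no output)
```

View pics/c1.png

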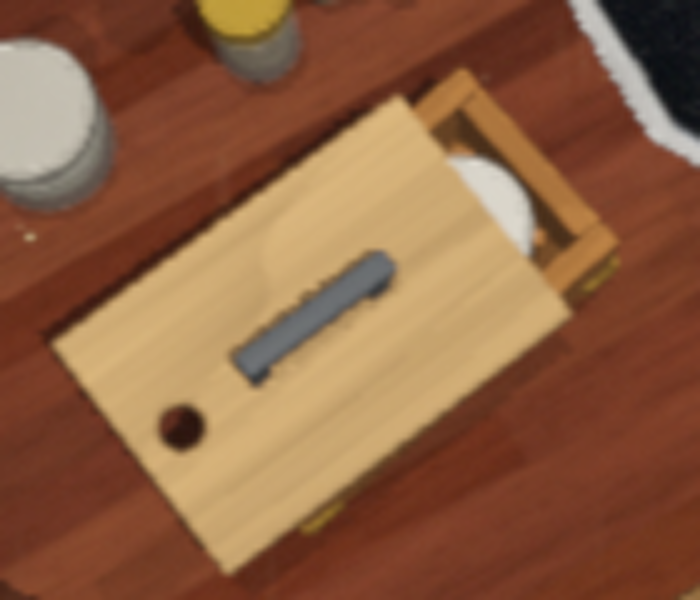

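View pics/c2.png

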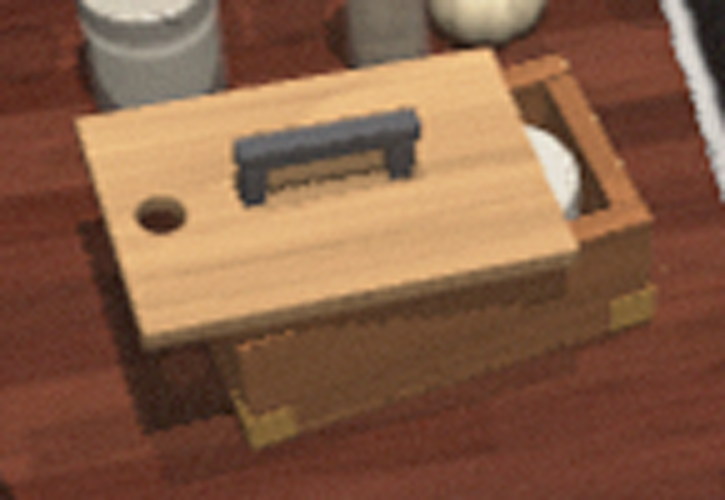

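Crop 1 gives the lid corners, the hole (182,427), the bar and the chest rim corners (465,70) and (617,240). Crop 2 shows the same from the side, and the lid's +y side is nearest the robot. I'll fit both poses by least squares.

```bash
cat > fit.py <<'E'
from h import *
from scipy.optimize import least_squares
from scipy.spatial.transform import Rotation as Ro
T=pickle.load(open('pics/top0.pkl','rb'));S=pickle.load(open('pics/scene0.pkl','rb'))
c1=lambda x,y:np.array([220+(x+.5)/5-.5,195+(y+.5)/5-.5]); c2=lambda x,y:np.array([205+(x+.5)/5-.5,210+(y+.5)/5-.5])
ch=[(T,(-.105,-.06,.08),c1(465,70)),(T,(-.105,.06,.08),c1(617,240)),(S,(-.105,.06,.08),c2(651,218)),(S,(-.105,-.06,.08),c2(567,57)),(S,(-.105,.06,0),c2(651,320)),(S,(.105,.06,0),c2(257,447))]
ld=[]
for p,a,b in [((.105,-.07,.01),(52,342),(78,118)),((-.105,-.07,.01),(402,95),(490,48)),((-.105,.07,.01),(572,315),(577,250)),((.105,.07,.01),(230,573),(147,335)),((.08,0,.01),(182,427),(161,215)),((0,0,.047),(313,311),(327,130))]:
    ld+=[(T,p,c1(*a)),(S,p,c2(*b))]
def res(P,obs): # P x,y,z,yaw,pitch,roll
    r=Ro.from_euler('ZYX',P[3:]);return np.concatenate([proj(s,r.apply(p)+P[:3])-o for s,p,o in obs])
f=least_squares(lambda q:res([q[0],q[1],0,q[2],0,0],ch),[.5,.3,2.1]); C=f.x
g=least_squares(lambda q:res(q,ld),[.5,.3,.09,2.1,-.1,0]); L=g.x
print('chest',C,'rms',np.sqrt(np.mean(f.fun**2))); print('lid',L,np.sqrt(np.mean(g.fun**2)), np.degrees(L[3:]))
r=Ro.from_euler('ZYX',L[3:]); c=Ro.from_euler('z',C[2]); C0=np.r_[C[:2],0]
hole=r.apply([.08,0,0])+L[:3]; bar=r.apply([0,0,.04])+L[:3]; pin=c.apply([.08,0,.08])+C0
print('hole',hole,'bar',bar,'pin',pin)
print('hole in pin frame',c.inv().apply(hole-pin),'bar in pin',c.inv().apply(bar-pin),'dyaw',np.degrees(L[3]-C[2]))
print('lid -x end z',(r.apply([-.105,0,0])+L[:3])[2])
for n,s in(('T',T),('S',S)):
    print(n,[ray(s,*o,z)[:2].round(3) for o,z in (((199,262) if n=='T' else (185,226),.14),((225,217) if n=='T' else (234,203),.09),((269,194) if n=='T' else(282,196),.106))])
E
python3 fit.py
```

```text
chest [0.42732432 0.28558719 2.27408279] rms 0.8637629965510105
lid [ 0.40412861  0.3188096   0.09038746  2.22084871 -0.10687145  0.0053435 ] 0.4529258431486386 [127.24525821  -6.12328311   0.30616001]
hole [0.3559866  0.38213042 0.09892091] bar [0.40688106 0.31554247 0.13015868] pin [0.37558609 0.34660486 0.08      ]
hole in pin frame [ 0.03977163 -0.00802644  0.01892091] bar in pin [-0.04393126 -0.00378042  0.05015868] dyaw -3.0500880706912428
lid -x end z 0.07918730652853424
T [array([0.396, 0.514]), array([0.516, 0.464]), array([0.57 , 0.353])]
S [array([0.371, 0.517]), array([0.522, 0.463]), array([0.57 , 0.348])]
```

The lid hole is about 40 mm past the pin, 8 mm aside, with the yaw about 3° off. Next I'll work out the approach move.

```bash
cat > go.py <<'E'
from h import *
from scipy.spatial.transform import Rotation as Ro
def tool(yaw,tilt): # lid yaw (deg), nose-up tilt: tool y along lid -y, z = -lid z, x=lid x
    return Ro.from_euler('ZYX',[yaw,-tilt,0],degrees=True)*Ro.from_euler('x',180,degrees=True)
def plan(pos,yaw,tilt):
    s=manip.sense(); r=Ro.from_quat(s['tool_rot']); g=tool(yaw,tilt)
    a=(r.inv()*g); b=(r.inv()*g*Ro.from_euler('z',180,degrees=True))
    d=min(a,b,key=lambda k:k.magnitude())
    print('now',s['tcp_pos'].round(4),'F',s['force'].round(1),'shift mm',(r.inv().apply(np.array(pos)-s['tcp_pos'])*1e3).round(1),'turn',np.degrees(d.as_rotvec()).round(2))
E
python3 - <<'E'
from go import *
t=tool(127.25,5.7); z=t.as_matrix()[:,2]
bar=np.array([.4069,.3155,.1305]); tcp=bar+.018*z
print(z,tcp); plan(tcp-.06*z,127.25,5.7)
E
```

```text
[-0.06011765  0.07905872 -0.99505557] [0.40581788 0.31692306 0.112589  ]
now [0.2319 0.5797 0.2304] F [-0.5  0.8  0.9] shift mm [-264.3 -182.3   58.4] turn [-1.65  5.57 30.9 ]
```

>>> step_arm(commands=[-0.013,-0.009,0.003,-0.1,0.3,1.5,-0.04,-0.027,0.009,-0.25,0.85,4.6,-0.079,-0.055,0.017,-0.5,1.7,9.3,-0.119,-0.082,0.026,-0.75,2.5,13.9,-0.159,-0.109,0.035,-1,3.35,18.5,-0.198,-0.137,0.044,-1.25,4.2,23.2,-0.233,-0.16,0.051,-1.45,4.9,27.2,-0.254,-0.175,0.056,-1.6,5.35,29.7,-0.264,-0.182,0.058,-1.65,5.57,30.9,-0.264,-0.182,0.058,-1.65,5.57,30.9], jaw=60)

```text
t: 1.1
tcp_pos: [0.4103, 0.3114, 0.1729]
tool_rot: [0.445, 0.894, 0.023, -0.045]
force: [-1.0, 1.1, 0.1]
finger_gap: 0.6
gripper_force: 0.0
```

```bash
python3 - <<'E'
from go import *
t=tool(127.25,5.7); z=t.as_matrix()[:,2]
plan(np.array([.4069,.3155,.1305])+.018*z,127.25,5.7); print(manip.sense()['q'])
a=snap('scene','scene1')['pixels'][160:310,180:380];b=snap('top','top1')['pixels'][180:330,200:400]
cv2.imwrite('pics/c3.png',cv2.resize(np.hstack([a,b]),None,fx=2,fy=2,interpolation=cv2.INTER_CUBIC))
E
```

```text
now [0.4103 0.3114 0.1729] F [-1.   1.1  0.1] shift mm [ 1.  -0.3 60.8] turn [ 0.06 -0.05 -0.2 ]
[ 0.37464733  0.46750579  1.76602457  0.12028305  0.93787925 -0.34454032]
```

View pics/c3.png

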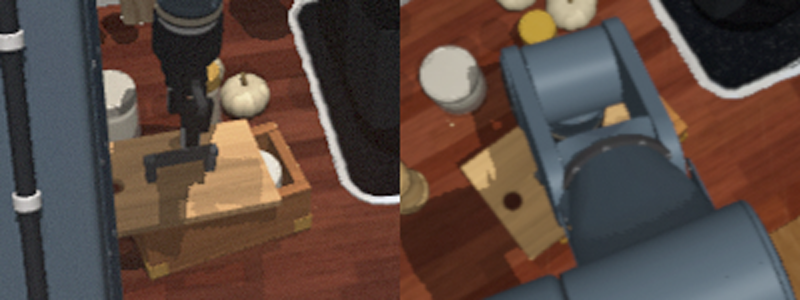

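The left panel (scene) shows the fingers above the bar, astride it at about (180,160). The right panel (top) shows the hole at (513,202), clear of the arm. Now descend.

>>> step_arm(commands=[0,0,0.005,0,0,0,0,0,0.013,0,0,0,0.001,0,0.022,0,0,0,0.001,0,0.031,0,0,0,0.001,0,0.039,0,0,0,0.001,0,0.047,0,0,0,0.001,0,0.054,0,0,0,0.001,0,0.058,0,0,0,0.001,0,0.06,0,0,0,0.001,0,0.06,0,0,0])

```text
t: 2.2
tcp_pos: [0.4055, 0.3187, 0.1135]
tool_rot: [0.444, 0.895, 0.023, -0.045]
force: [-0.6, 0.7, 0.1]
finger_gap: 0.602
gripper_force: 0.0
```

>>> step_arm(commands=[0,0,0,0,0,0,0,0,0,0,0,0,0,0,0,0,0,0,0,0,0,0,0,0,0,0,0,0,0,0,0,0,0,0,0,0,0,0,0,0,0,0,0,0,0,0,0,0,0,0,0,0,0,0,0,0,0,0,0,0], jaw=0, grip_force=25)

```text
t: 3.2
tcp_pos: [0.4056, 0.3188, 0.1139]
tool_rot: [0.444, 0.895, 0.023, -0.044]
force: [-1.0, -0.4, 4.1]
finger_gap: 0.16
gripper_force: 29.1
```

The bar is gripped (opening 13.6 mm). Next I'll check the chest fit residuals and compute the slide as a rigid motion.

```bash
cat >> fit.py <<'E'
print('res',f.fun.reshape(-1,2).round(2).tolist())
for drop in range(6):
    h=least_squares(lambda q:res([q[0],q[1],0,q[2],0,0],ch[:drop]+ch[drop+1:]),C).x; print(drop,(h[:2]+.08*np.array([np.cos(h[2]),np.sin(h[2])])).round(4),np.degrees(h[2]).round(2))
from go import tool
s=manip.sense(); R=Ro.from_quat(s['tool_rot']); p=s['tcp_pos']
Lr=Ro.from_euler('ZYX',[L[3],L[4],0]); Lp=L[:3]
N=Ro.from_euler('ZYX',[C[2],np.radians(-5),0]); Np=pin+[0,0,.016]-N.apply([.08,0,0])
D=N*Lr.inv(); tp=Np+D.apply(p-Lp)
print('shift mm',(R.inv().apply(tp-p)*1e3).round(1),'turn',np.degrees((R.inv()*D*R).as_rotvec()).round(2),'world',tp-p)
E
python3 fit.py | tail -8
```

```text
res [[0.51, -1.11], [1.53, 0.41], [0.3, 0.11], [-1.26, -1.26], [-0.08, 0.18], [-1.11, 0.65]]
0 [0.3771 0.3468] 129.96
1 [0.3753 0.3458] 130.25
2 [0.3755 0.3464] 130.31
3 [0.3748 0.3468] 130.8
4 [0.3756 0.3467] 130.26
5 [0.3757 0.3475] 130.04
shift mm [-39.6  -1.6  -2.6] turn [ 0.28 -1.12 -3.04] world [ 0.02269687 -0.0325582  -0.00134699]
```

>>> step_arm(commands=[-0.002,0,0,0,0,-0.2,-0.006,0,0,0,-0.2,-0.5,-0.011,-0.0005,-0.0005,0.1,-0.3,-0.9,-0.017,-0.0005,-0.0005,0.1,-0.5,-1.3,-0.022,-0.001,-0.001,0.15,-0.6,-1.7,-0.027,-0.001,-0.001,0.2,-0.8,-2.1,-0.032,-0.001,-0.0015,0.2,-0.9,-2.5,-0.036,-0.0015,-0.0015,0.25,-1,-2.8,-0.039,-0.0015,-0.002,0.3,-1.1,-3,-0.039,-0.0015,-0.002,0.3,-1.1,-3])

```text
t: 4.2
tcp_pos: [0.4283, 0.2861, 0.1114]
tool_rot: [0.42, 0.906, 0.017, -0.036]
force: [-0.1, -0.3, -1.7]
finger_gap: 0.159
gripper_force: 28.2
```

```bash
python3 - <<'E'
from go import *
s=manip.sense(); print(s['force'],s['ft_torque'],s['finger_gap'])
a=snap('scene','scene2')['pixels'][190:290,190:350];b=snap('top','top2')['pixels'][200:300,220:380]
cv2.imwrite('pics/c4.png',cv2.resize(np.vstack([a,b]),None,fx=3,fy=3,interpolation=cv2.INTER_CUBIC))
E
```

```text
[-0.11531056 -0.26192679 -1.74916519] [-0.15372087 -0.11449204 -0.0117207 ] 0.15906512920153232
```

View pics/c4.png

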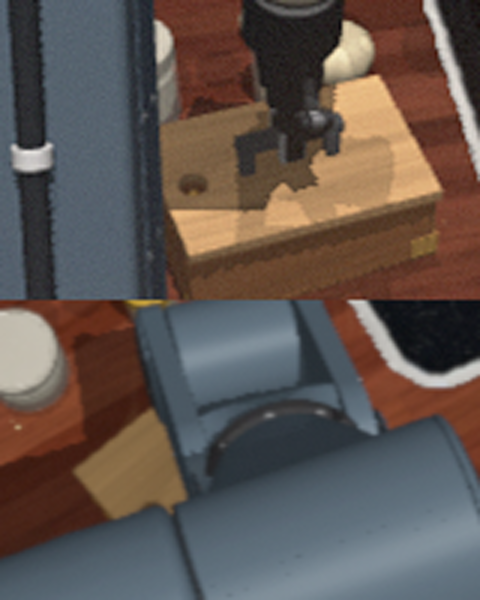

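The lid now covers the chest and the pin shows inside the hole at (192,183). The vertical force has flipped from +4 to −1.7 N, so the lid is no longer propped. I'll release it and let it drop.

>>> step_arm(commands=[0,0,0,0,0,0,0,0,0,0,0,0,0,0,0,0,0,0,0,0,0,0,0,0,0,0,0,0,0,0,0,0,0,0,0,0,0,0,0,0,0,0,0,0,0,0,0,0,0,0,0,0,0,0,0,0,0,0,0,0], jaw=60)

```text
t: 5.3
tcp_pos: [0.428, 0.2868, 0.1118]
tool_rot: [0.42, 0.907, 0.018, -0.036]
force: [0.3, -0.1, 0.8]
finger_gap: 0.599
gripper_force: 0.0
```

>>> step_arm(commands=[0,0,-0.004,0,0,0,0,0,-0.012,0,0,0,0,0,-0.024,0,0,0,0,0,-0.04,0,0,0,0,0,-0.058,0,0,0,0,0,-0.075,0,0,0,0,0,-0.09,0,0,0,0,0,-0.102,0,0,0,0,0,-0.11,0,0,0,0,0,-0.11,0,0,0])

```text
t: 6.3
tcp_pos: [0.4343, 0.2801, 0.2228]
tool_rot: [0.42, 0.907, 0.019, -0.035]
force: [-0.6, 0.1, 0.3]
finger_gap: 0.601
gripper_force: 0.0
```

>>> step_arm(commands=[0.01,0,0,0,0,0,0.03,0,0,0,0,0,0.06,0,0,0,0,0,0.09,0,0,0,0,0,0.12,0,0,0,0,0,0.15,0,0,0,0,0,0.18,0,0,0,0,0,0.2,0,0,0,0,0,0.21,0,0,0,0,0,0.21,0,0,0,0,0])

```text
t: 7.3
tcp_pos: [0.2969, 0.4402, 0.2378]
tool_rot: [0.419, 0.907, 0.017, -0.037]
force: [0.7, -0.1, 0.2]
finger_gap: 0.6
gripper_force: 0.0
```

```bash
python3 - <<'E'
from go import *
print(manip.sense()['tcp_pos'])
a=snap('scene','scene3')['pixels'][210:310,205:350];b=snap('top','top3')['pixels'][195:315,220:360]
cv2.imwrite('pics/c5.png',cv2.resize(a,None,fx=5,fy=5,interpolation=cv2.INTER_CUBIC));cv2.imwrite('pics/c6.png',cv2.resize(b,None,fx=5,fy=5,interpolation=cv2.INTER_CUBIC))
E
```

```text
[0.29685208 0.44016635 0.23779777]
```

View pics/c5.png

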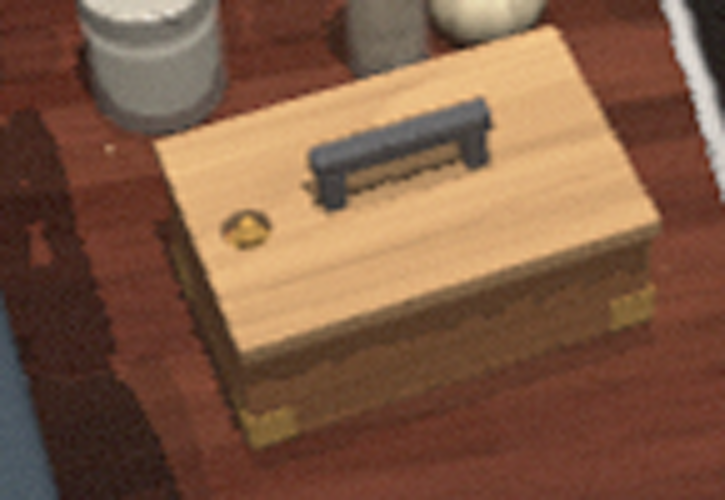

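View pics/c6.png

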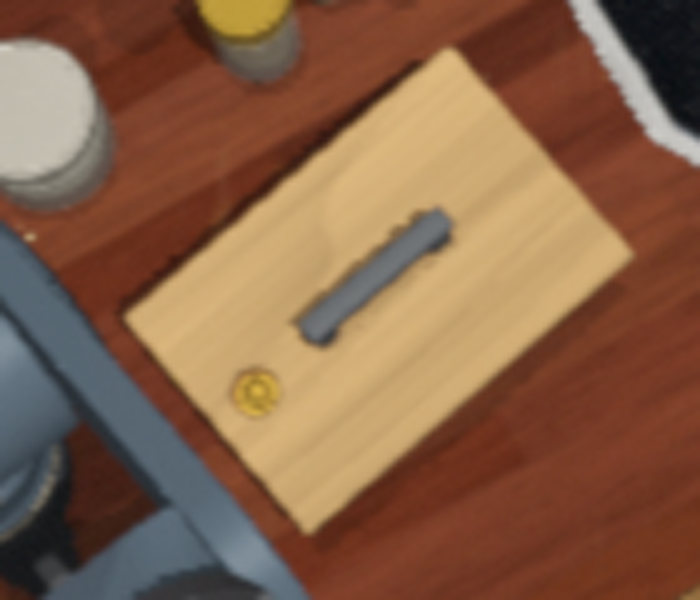

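The pin now stands centred in the hole, at (256,392) in the top crop and (246,230) in the scene crop, and the jars are undisturbed. One fit will check that the lid is flat.

```bash
python3 - <<'E' | tail -2
from fit import *
ld=[]
for p,a,b in [((.105,-.07,.01),(124,316),(156,145)),((-.105,-.07,.01),(452,46),(556,28)),((-.105,.07,.01),(634,254),(659,221)),((.105,.07,.01),(308,534),(246,354)),((.08,0,.01),(255,392),(246,229)),((0,0,.047),(376,275),(400,134))]:
    ld+=[(T,p,c1(*a)),(S,p,c2(*b))]
g=least_squares(lambda q:res(q,ld),L)
print(g.x.round(4),np.sqrt(np.mean(g.fun**2)),'dyaw',g.x[3]-C[2])
print((Ro.from_euler('ZYX',g.x[3:]).apply([.08,0,0])+g.x[:3]).round(4),pin.round(4))
E
```

```text
[0.4278 0.2867 0.0769 2.2715 0.0046 0.0051] 0.48743447364587583 dyaw -0.002630355900454351
[0.3762 0.3479 0.0765] [0.3756 0.3466 0.08  ]
```

The fit puts the lid flat (about 0.005 rad), square to the chest (0.003 rad) and with its hole about 1.4 mm from the pin's axis. Handing in.

```bash
python3 -c "
from station import manip
print(manip.sign_off())"
```

```text
the job is handed in; nothing more can be done
None
```

The lid is back on the chest, flat and square with the pin through its hole; I released it, left the jars and mill alone, and handed the job in after about 7.5 s of robot time (no verdict came back).

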